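# Lid the open pot of the rotary bar caddy, then lift the cover off its inner lid

### The arm

A 6-joint arm with a two-finger parallel gripper is mounted at the origin on the work surface. World frame = base frame: x ahead of the robot, y to its left, z up, the work surface at z = 0. Lengths are in m, angles in rad, forces in N, time in s.
With the tool pointing down it reaches from about 0.375 to 0.75 m from the base axis. Payload 9 kg.
Tool frame: the origin (TCP) lies between the finger pads; the fingertips stand 8 mm ahead of it and the grasp point (between the pads) lies 11 mm behind it; z points along the fingers, y is the line along which they close (so a half turn about z gives the same grasp; the last joint's range is limited). The gripper opens to 85 mm and grips with 20 to 120 N. Pads are 22 mm wide; open, the fingers measure 114 mm over their backs; the gripper's body (76 mm by 85 mm) begins 54 mm behind the grasp point. The pads swing forward as they close: fully open they stand 13 mm farther back than shut.
Start: joints at [-1.431, 0.104, 0.097, 1.564, 0, 1.353], TCP at [0.21, -0.562, 0.239] pointing down, gripper open.
Joint ranges: [-2.99, 2.99], [-0.84, 1.86], [-1.1, 1.16], [-1.84, 2.11], [-1.51, 1.56], [-3.14, 3.14]. Speed limits (rad/s): [2.22, 2.22, 2.57, 3.14, 3.14, 3.14].

### API

Orientations are given as a rotation vector (axis times angle).
In Python, from plant import ctrl, optics gives the robot as it stands. The module is installed in compiled form; this text tells all that it offers. Calls block until the motion is done:
- ctrl.move_pose(position, orientation): joint-space move of the TCP to a pose.
- ctrl.line_to(position, attitude=None, max_speed=0.15, stop_force=None): straight line of the TCP; attitude=None keeps the orientation; max_speed is the mean speed in m/s. With stop_force (N) it stops when the force on the tool has changed by that much, and returns True; else False.
- ctrl.movej(angles): joint-space move.
- ctrl.command_gripper(opening, strength=None): opening from 0.0 (shut) to 1.0 (fully open); strength is the grip in N (None keeps the last); returns when the fingers have stopped.
- ctrl.wait(seconds).
- ctrl.solve_ik(position, orientation): joint angles nearest the present ones, or None.
- optics.snapshot(name): name is "scene" or "top" or "wrist"; returns a dict with "frame" (400x640x3 uint8, red, green, blue), "fx", "fy", "cx", "cy" (pixels), "pose" (4x4, takes a point from camera to world coordinates). Camera axes: x right, y up, looking along -z (the intrinsics and any distortion apply to the point x, -y, -z); pixel columns grow to the right and rows downward; lengths in m; the calibration is good to about 2 mm. A picture is of the moment at which its call begins. There is no depth.
A pose or a line that the arm cannot do raises ctrl.PlanningError and nothing moves.
- ctrl.job_done(): hands the job in; it is judged then, once.
Readings, each from a call of its own:
- ctrl.current_time_s(): time.
- ctrl.current_joint_positions(): joint angles.
- ctrl.current_joint_vel(): joint speeds.
- ctrl.current_tau(): joint torques, N m.
- ctrl.current_eef_pos(): TCP position.
- ctrl.current_tool_rot(): TCP orientation.
- ctrl.current_contact_force(): force on the tool from outside, world axes, zero at the start.
- ctrl.current_ft_torque(): the same for the moment, N m.
- ctrl.current_gripper_width(): opening from 0.0 (shut) to 1.0 (fully open).
- ctrl.current_grasp_force(): force on a finger pad.
Only numpy, scipy, OpenCV 4.12 (cv2) and the standard library are available. Lean on these libraries where they do the work, as an engineer would, in place of code of your own. Each camera call takes 0.05 s, during which the arm holds its last target. There are 200 camera calls.

### The job

Turn the rotary caddy on the bar counter one click counter-clockwise (seen from above; it has a T-handle), so that its open pot stops at the front pointer. Then pick up the nested pair of lids from the grey drying mat (the inner lid's round knob carries both), set the pair fully home on the open pot and let go. Last, lift the outer cover off alone (its collar is the grip), so that the inner lid stays seated in the pot undisturbed, and finish with the cover still held level in the gripper, about 10 cm or more above where it sat; leave the glasses and other bar things where they are.

Things in the scene. Friction and masses are not known exactly. Their poses are not given: they have to be found in the camera images.
- caddy_base: Fixed round dark-steel foot of the rotary caddy, 220 mm across, 14 mm high. Origin: centre of its underside, on the vertical turning axis. Its -x axis points to the front pointer, a low steel finger (12 mm high) reaching out from under the turntable to 174 mm from the axis. Position and yaw (up to 0.4 rad either way) vary.
- caddy (a joint): Angle of the dark wooden turntable (274 mm across, top 28 mm above the counter), rad, growing counter-clockwise from above. Detents at 0 (start), 1.047 (open pot at the pointer: wanted) and 2.094; stops at -0.15 and 2.25. Past the middle between two detents it pulls itself into the next. Turning takes up to 0.4 N m.
- handle_bar (a point): Centre of the T-handle's crossbar, on the turning axis, 137.5 mm above the counter. Dark steel bar 60 mm long, 12 mm wide, 25 mm high on a 16 mm post; it turns with the turntable. Yaw of the bar's length = base yaw + joint + 0.524 rad, so at joint 1.047 it lies along the base's y axis.
- pot_mouth (a point): Centre of the open steel pot's mouth at rim height, 88 mm above the counter, 85 mm from the turning axis; on the base's -x side at joint 1.047. The pot is fixed to the turntable: 87 mm outside, 79 mm inside, 56 mm deep. Two other pots, 120 degrees apart, have plain fixed lids and are no part of the job; their knobs reach 106 mm above the counter.
- lid_mat: Fixed light grey drying mat 160 x 160 x 6 mm on which the pair of lids stands; origin: centre of its underside. Left or right of the caddy; a like mat with two tumblers is on the other side.
- inner_lid: Steel inner lid, about 250 g. Origin: centre of its plug's underside; z up. Plug tapers 73 to 66 mm, z 0 to 12 mm; flange 93 mm across, z 12 to 17; stem 10 mm; round knob 20 mm across, z 50 to 78. Lifted by the knob it brings the cover along. Seated, the flange rests on the pot's rim: origin on the pot's axis, 12 mm below pot_mouth.
- cover: Steel outer cover, about 220 g, loose on the inner lid's flange (2 mm play). Origin: centre of its skirt's lower edge; z up. Skirt 103 mm outside, 97 inside, z 0 to 14 mm; top plate to z 18 with a 38 mm hole; round it a collar, 48 mm outside, z 18 to 40. The inner knob stands through it, to 35 mm above the collar. Nested, origin 3 mm above the inner lid's.
- tumbler_a: Bystander: glass tumbler, 72 mm across, 85 mm high, on the other mat; origin at the underside.
- tumbler_b: Bystander: the same kind of tumbler beside it.
- jigger: Bystander: steel spirit measure, 48 mm across, 78 mm high, standing beside the caddy; origin at the underside.
- bar_spoon: Bystander: steel spoon, 200 mm long, lying on the counter.
- decanter: Bystander: amber bottle, 76 mm across, 210 mm high; origin at the underside.
- coasters: Bystander: round stack of cork coasters, 96 mm across, 30 mm high.
- jar: Bystander: glass jar, 60 mm across, 85 mm high.
Not all that is in view belongs to the job. What is shaped like the inner_lid but green is not meant.

How it is judged:
By the outcome, as a careful person would: the job done as asked, in the order asked, and still so for the second after the job is handed in, while the arm keeps its last pose, push and grip.
It also fails if it takes over 58 s, if anything falls off the work surface, if the arm or the gripper's body presses on something with over 40 N, if the wrist force passes 120 N, or if a joint passes its speed limit or range.

## Working session

There is one attempt and no reset: what is moved stays moved. The work goes in short steps, each a Python script; the robot and the scene stay as the last script left them, time stands still between calls to the robot, and variables do not carry over. Pictures are saved under pics/ and viewed, at most 10 in all, crops included, and the job is handed in when it is done.

```bash
mkdir -p pics
python3 - <<'E'
from plant import ctrl, optics
import cv2,numpy as np
for n in ("scene","top"):
    s=optics.snapshot(n); cv2.imwrite(f"pics/{n}0.png",s["frame"][:,:,::-1])
    print(n,[k for k in s if k not in("frame",)],s["fx"],s["fy"],s["cx"],s["cy"],np.round(s["pose"],4).tolist(),{k:v for k,v in s.items() if k not in("frame","pose")})
print(ctrl.current_time_s(),ctrl.current_tool_rot())
E
```

```text
scene ['fx', 'fy', 'cx', 'cy', 'pose'] 371.66113526503494 371.66113526503494 318.7003875114829 198.82897590975153 [[-0.2518, -0.5447, 0.8, 1.2817], [0.9677, -0.133, 0.214, 0.1547], [-0.0102, 0.828, 0.5606, 0.6864], [0.0, 0.0, 0.0, 1.0]] {'fx': 371.66113526503494, 'fy': 371.66113526503494, 'cx': 318.7003875114829, 'cy': 198.82897590975153}
top ['fx', 'fy', 'cx', 'cy', 'pose'] 504.7003785252852 504.7003785252852 324.50066568350996 200.38872221746382 [[0.0196, 0.9979, -0.0616, 0.4279], [-0.9998, 0.0193, -0.0047, -0.0687], [-0.0035, 0.0617, 0.9981, 1.4906], [0.0, 0.0, 0.0, 1.0]] {'fx': 504.7003785252852, 'fy': 504.7003785252852, 'cx': 324.50066568350996, 'cy': 200.38872221746382}
0.1 [-3.09022805e+00 -5.58899045e-01 -8.42689085e-05]
```

View pics/scene0.png

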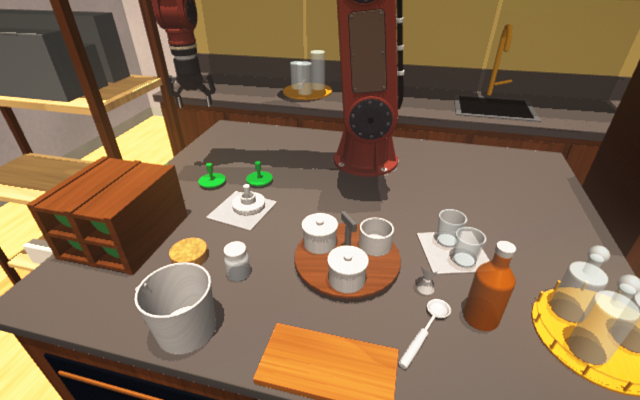

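View pics/top0.png

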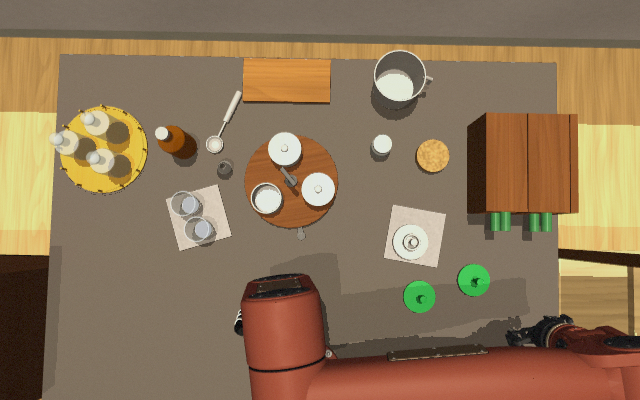

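The scene view shows the caddy at (347,258), with the open pot at (376,237). The nested pair stands on the mat at (248,203), and two green decoys are at (211,180) and (259,178). In the top view the turntable is at (291,182), the open pot at (267,199), the pointer at (301,236), and the pair at (411,242).

Candidates in the top view are (411,242) steel on the grey mat, and (419,296) and (474,280), both green. The steel one on the mat fits the description. I'll measure it and confirm in an enlarged crop.

```bash
cat > h.py <<'E'
from plant import ctrl, optics
import cv2, numpy as np
from scipy.spatial.transform import Rotation as R
def ray(s,u,v):
    P=s["pose"]; d=np.array([(u-s["cx"])/s["fx"],-(v-s["cy"])/s["fy"],-1.])
    return P[:3,3],P[:3,:3]@d
def onz(s,u,v,z):
    o,d=ray(s,u,v); return o+d*(z-o[2])/d[2]
def proj(s,p):
    q=s["pose"][:3,:3].T@(np.asarray(p)-s["pose"][:3,3]); return s["cx"]+s["fx"]*q[0]/-q[2], s["cy"]+s["fy"]*q[1]/q[2]
def blobs(m,amin=30):
    cs,_=cv2.findContours(m.astype(np.uint8),cv2.RETR_EXTERNAL,cv2.CHAIN_APPROX_NONE)
    return [c for c in cs if cv2.contourArea(c)>amin]
def circ(s,c,z):
    p=np.array([onz(s,u,v,z)[:2] for u,v in c[:,0,:]])
    # algebraic least-squares circle
    A=np.c_[2*p,np.ones(len(p))]; a=np.linalg.lstsq(A,(p**2).sum(1),rcond=None)[0]
    return a[:2],np.sqrt(a[2]+a[:2]@a[:2])
def down(yaw):  # tool pointing down, closing line (tool y) at angle yaw in the xy plane
    y=np.array([np.cos(yaw),np.sin(yaw),0]); z=np.array([0,0,-1.]); return R.from_matrix(np.c_[np.cross(y,z),y,z]).as_rotvec()
E
python3 - <<'E'
from h import *
s=optics.snapshot("top"); f=s["frame"]; hsv=cv2.cvtColor(f,cv2.COLOR_RGB2HSV)
roi=np.zeros(f.shape[:2],bool); roi[130:245,235:345]=1
wood=roi&((hsv[...,1]>110)&(hsv[...,2]>60))
for c in blobs(cv2.morphologyEx(wood.astype(np.uint8),cv2.MORPH_CLOSE,np.ones((5,5))),500):
    h=cv2.convexHull(c); print("wood",cv2.contourArea(c),circ(s,h,.028), cv2.boundingRect(c))
br=(hsv[...,1]<50)&(hsv[...,2]>170)
for n,(x0,y0,x1,y1) in dict(pots=(240,130,340,225),lid=(385,205,447,268)).items():
    r=np.zeros_like(roi); r[y0:y1,x0:x1]=1
    for c in blobs(br&r,60):
        h=cv2.convexHull(c); print(n,cv2.boundingRect(c),cv2.contourArea(h),circ(s,h,.088),"z.024:",circ(s,h,.024))
a=cv2.resize(f[130:250,235:345],None,fx=4.5,fy=4.5,interpolation=cv2.INTER_CUBIC)[:,:,::-1]
b=cv2.resize(f[200:280,380:450],None,fx=4.2,fy=4.2,interpolation=cv2.INTER_CUBIC)[:,:,::-1]
o=np.zeros((540,790,3),np.uint8); o[:a.shape[0],:a.shape[1]]=a; o[:b.shape[0],495:495+b.shape[1]]=b
cv2.imwrite("pics/crop0.png",o)
E
```

```text
wood 5832.0 (array([0.57362683, 0.03738502]), np.float64(0.13613816806774737)) (244, 135, 94, 93)
pots (251, 183, 31, 31) 714.5 (array([0.51877859, 0.10196631]), np.float64(0.04264809592522381)) z.024: (array([0.52292662, 0.10975571]), np.float64(0.04459411120742405))
pots (302, 173, 33, 33) 830.0 (array([ 0.54619404, -0.04240651]), np.float64(0.04597221151168047)) z.024: (array([ 0.55159302, -0.04120477]), np.float64(0.04806990483696666))
pots (268, 132, 33, 33) 826.0 (array([0.6588648 , 0.05348325]), np.float64(0.046238498568644884)) z.024: (array([0.6694049 , 0.05906039]), np.float64(0.04834834246411063))
lid (385, 205, 61, 63) 2909.5 (array([ 0.41948749, -0.31566181]), np.float64(0.09672326617420794)) z.024: (array([ 0.41910491, -0.32692861]), np.float64(0.10113670949532444))
```

View pics/crop0.png

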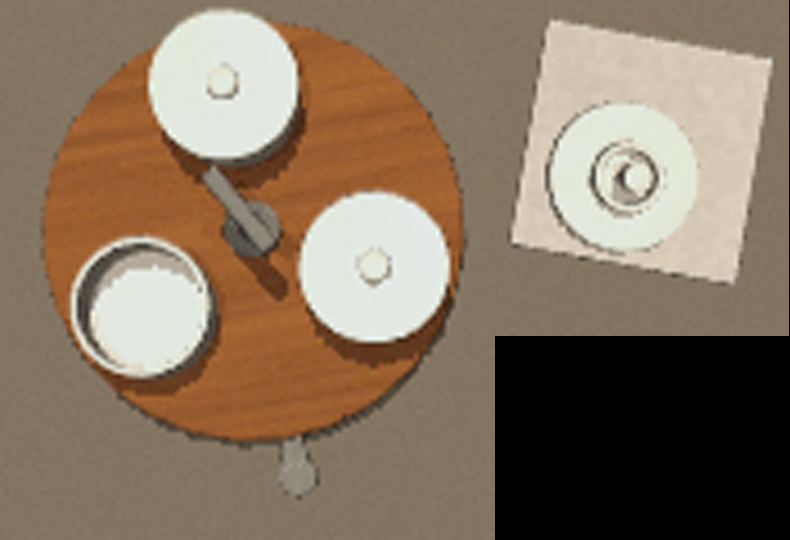

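The crop confirms the target: a steel pair with a collar and knob on the mat at (411,242). The open pot is at the lower left and the pointer is below. Three-pot geometry gives the axis at (0.574, 0.0375), with a pot radius of 85 mm and angles 120° apart, as they should be. That makes the base yaw 0.187. Next I'll check reachability and take a wrist look over the lids on the way.

```bash
cat >> h.py <<'E'
C=np.array([.574,.0375]); YAW=.187
POT=C-.085*np.array([np.cos(YAW),np.sin(YAW)])
E
python3 - <<'E'
from h import *
s=optics.snapshot("top")
print("cover",onz(s,410.5,241.9,.027),"knob",onz(s,413.6,242.4,.084),"pointer",onz(s,301,236,.01),"pred",C-.165*np.array([np.cos(YAW),np.sin(YAW)]))
L=onz(s,413.6,242.4,.084)[:2]
for n,p,z,y in [("bar0",C,.127,YAW+.524-np.pi/2),("bar1",C,.127,YAW),("lid",L,.061,YAW+np.pi/2),("lidr",L,.061,YAW-np.pi/2),("pot",POT,.13,YAW+np.pi/2),("pot-",POT,.13,YAW-np.pi/2),("potup",POT,.3,YAW-np.pi/2)]:
    q=ctrl.solve_ik([*p,z],down(y)); print(n,None if q is None else np.round(q,2))
ctrl.move_pose([L[0]-.0,L[1],.30],down(YAW-np.pi/2)); 
w=optics.snapshot("wrist"); cv2.imwrite("pics/w0.png",w["frame"][:,:,::-1]); print(ctrl.current_time_s(),np.round(w["pose"],3),proj(w,[*L,.084]))
E
```

```text
cover [ 0.40284632 -0.31261184  0.027     ] knob [ 0.40260614 -0.3117268   0.084     ] pointer [0.41347744 0.00496231 0.01      ] pred [0.41187655 0.00682451]
bar0 [-0.16  0.04 -0.18  1.36 -0.    2.27]
bar1 [-0.16  0.04 -0.18  1.36  0.    1.22]
lid [-0.92 -0.13 -0.46  1.24  0.   -1.1 ]
lidr [-0.92 -0.13 -0.46  1.24  0.    2.04]
pot [-0.22 -0.23 -0.42  1.38  0.   -0.41]
pot- [-0.22 -0.23 -0.42  1.38  0.    2.73]
potup [-0.22 -0.2  -0.09  1.68  0.    2.73]
1.475 [[ 0.186  0.947  0.263  0.47 ]
 [-0.982  0.18   0.049 -0.3  ]
 [-0.    -0.267  0.964  0.435]
 [ 0.     0.     0.     1.   ]] (np.float64(317.4855957701154), np.float64(179.97681904441433))
```

View pics/w0.png

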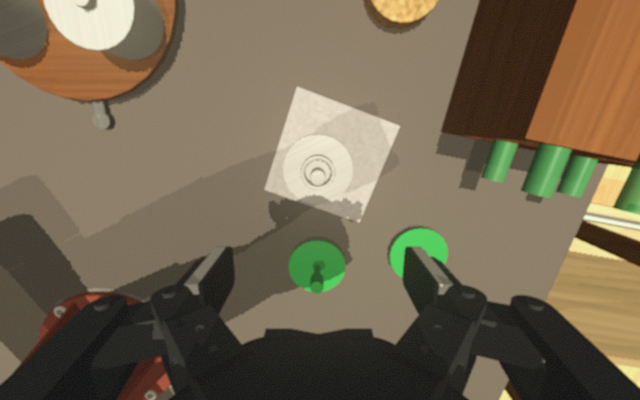

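The wrist view shows the pair at (318,170) with its knob at about (318,177). The position from the top view predicts (317.5,180), so they agree to within a few mm. Now the caddy turn.

Run:
```python
from h import *
y0=YAW+.524-np.pi/2
P=lambda z:[*C,z]
s=optics.snapshot("wrist"); print("lid from wrist: knob",onz(s,318,177,.084),"cover",onz(s,318,168.5,.027))
ctrl.move_pose(P(.24),down(y0))
ctrl.line_to(P(.127),max_speed=.1,stop_force=15)
ctrl.command_gripper(0.0,40)
print("w",ctrl.current_gripper_width(),ctrl.current_grasp_force(),ctrl.current_contact_force(),ctrl.current_eef_pos(),ctrl.current_time_s())
for a in (.5,1.06):
    ctrl.move_pose(P(.127),down(y0+a))
    print(ctrl.current_contact_force(),ctrl.current_ft_torque(),ctrl.current_joint_positions()[5],ctrl.current_time_s())
ctrl.command_gripper(1.0)
ctrl.line_to(P(.26),max_speed=.15)
ctrl.move_pose([*POT+[-.06,0],.33],down(YAW-np.pi/2)); 
for n in("wrist","top"):
    s=optics.snapshot(n);cv2.imwrite(f"pics/t1{n}.png",s["frame"][:,:,::-1]); print(n,proj(s,[*POT,.088]),proj(s,[*C,.15]))
print(ctrl.current_time_s())
```

```text
lid from wrist: knob [ 0.40630141 -0.31176118  0.084     ] cover [ 0.4081222  -0.31134171  0.027     ]
w 0.1574813303053585 38.949320912361145 [-4.10550276  2.91922235  4.52947607] [0.5734157  0.03822326 0.12720859] 4.9333
[0.5357134  7.40862533 2.55787199] [ 1.65262227 -0.03944488 -0.2995886 ] 1.7687047580340505 5.4833
[-0.87927167  7.8255086   1.95695517] [1.5850662  0.20019498 0.13664387] 1.2081468059260891 6.075
wrist (np.float64(326.7621123569077), np.float64(131.49557250991418)) (np.float64(329.409097666183), np.float64(45.57647423775592))
top (np.float64(294.2075211005786), np.float64(208.38806948335753)) (np.float64(287.54720097889634), np.float64(175.96317244528782))
9.2333
```

View pics/t1wrist.png

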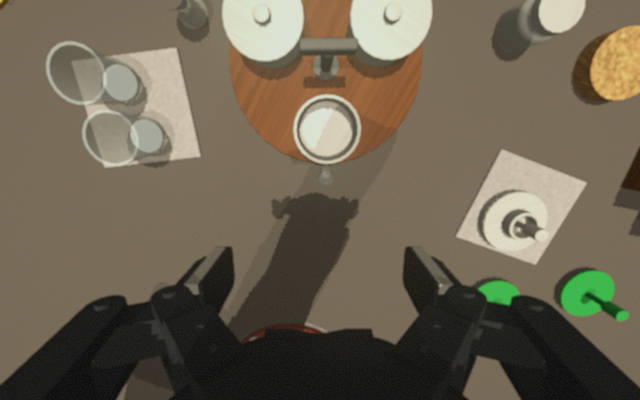

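The turn worked: the pot mouth at (327,129) lines up with the pointer at (326,175), and the bar at (328,46) lies across. Next I'll measure the pot mouth from both cameras, then grasp and lift the pair.

Run:
```python
from h import *
for n,box in (("top",(270,187,318,232)),("wrist",(285,88,370,172))):
    s=optics.snapshot(n); hsv=cv2.cvtColor(s["frame"],cv2.COLOR_RGB2HSV); m=np.zeros((400,640),bool); x0,y0,x1,y1=box; m[y0:y1,x0:x1]=1
    m&=(hsv[...,1]<50)&(hsv[...,2]>165)
    for c in blobs(m,200): print(n,cv2.boundingRect(c),circ(s,cv2.convexHull(c),.088))
print("POT",POT)
L=np.array([.4035,-.3117]); o=down(YAW-np.pi/2)
ctrl.move_pose([*L,.20],o)
ctrl.command_gripper(.6)
# collar top is at .049: fingertips (shut) 8 mm below TCP
print("stopped",ctrl.line_to([*L,.063],max_speed=.1,stop_force=8))
ctrl.command_gripper(0,70)
print("w",ctrl.current_gripper_width(),ctrl.current_grasp_force(),ctrl.current_contact_force(),ctrl.current_eef_pos(),ctrl.current_time_s())
print("lift stopped",ctrl.line_to([*L,.10],max_speed=.08))
ctrl.wait(.2); print(ctrl.current_contact_force(),ctrl.current_ft_torque(),ctrl.current_gripper_width(),ctrl.current_time_s())
s=optics.snapshot("scene");u,v=map(int,proj(s,[*L,.1])); cv2.imwrite("pics/lift.png",cv2.resize(s["frame"][v-70:v+60,u-80:u+80],None,fx=4,fy=4,interpolation=cv2.INTER_CUBIC)[:,:,::-1])
```

```text
wrist (293, 94, 68, 70) (array([0.49270044, 0.02251484]), np.float64(0.043006304579202084))
POT [0.49048186 0.02169748]
stopped False
w 0.21439860248848594 68.1864058971405 [-1.51906487  3.82342764  6.18170864] [ 0.40363386 -0.31159314  0.06345092] 13.0333
lift stopped False
[ 0.10916231  0.07858874 -4.42717242] [ 0.02813696 -0.03555665  0.02404656] 0.2098989616313596 13.85
```

View pics/lift.png

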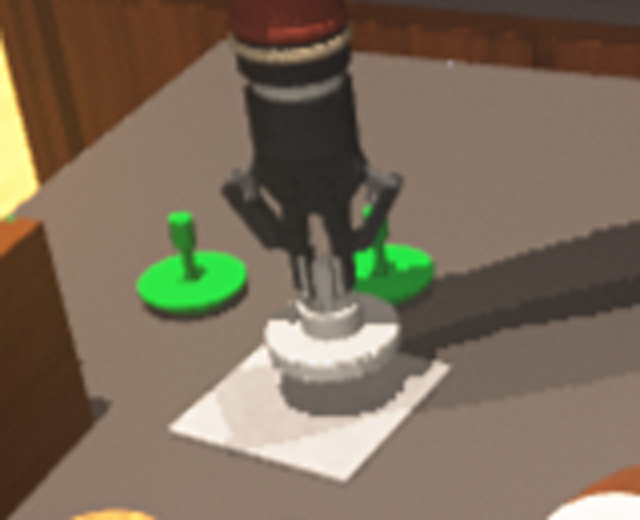

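The lift shows the pair level and off the mat, hanging from the knob at (330,340). The load is 4.4 N, which is both lids. Now I'll place it on the pot with a gentle force stop.

Run:
```python
from h import *
T=np.array([.4912,.0223]); o=down(YAW-np.pi/2)
ctrl.line_to([.4035,-.3117,.25],max_speed=.25)
ctrl.move_pose([*T,.25],o)
ctrl.line_to([*T,.155],max_speed=.1); ctrl.wait(.2)
print(ctrl.current_contact_force(),ctrl.current_eef_pos(),ctrl.current_time_s())
print("stop",ctrl.line_to([*T,.128],max_speed=.03,stop_force=7))
ctrl.wait(.2)
print(ctrl.current_contact_force(),ctrl.current_ft_torque(),ctrl.current_eef_pos(),ctrl.current_time_s())
s=optics.snapshot("scene");u,v=map(int,proj(s,[*T,.1])); cv2.imwrite("pics/seat.png",cv2.resize(s["frame"][v-60:v+60,u-75:u+75],None,fx=5,fy=5,interpolation=cv2.INTER_CUBIC)[:,:,::-1])
```

```text
[ 0.21764516 -0.50466314 -5.28621933] [0.49154746 0.02225166 0.1555895 ] 17.25
stop True
[-0.03512602  1.12285516  5.89313992] [-0.256232   -0.0556021   0.08778677] [0.49099361 0.02234088 0.1333445 ] 18.1417
```

View pics/seat.png

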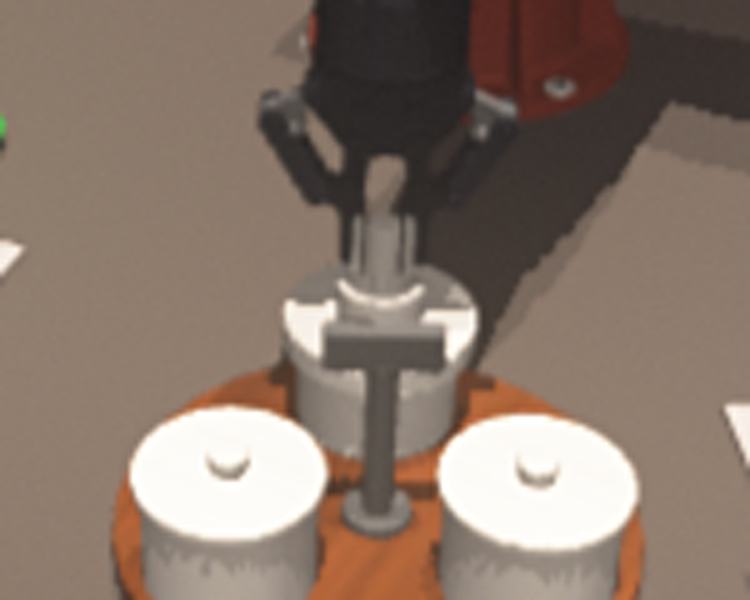

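Contact came at TCP z 0.1333, and 0.1335 means fully home. The crop shows the cover at (380,310), level over the pot. I'll let go and look from above.

Run:
```python
from h import *
T=np.array([.4912,.0223]); o=down(YAW-np.pi/2)
ctrl.command_gripper(.7)
ctrl.line_to([*T,.24],max_speed=.15)
ctrl.move_pose([T[0]-.05,T[1],.30],o)
s=optics.snapshot("wrist"); print(s["fx"],proj(s,[*T,.097]),proj(s,[*T,.154]),proj(s,[*T,.119]),ctrl.current_time_s())
u,v=map(int,proj(s,[*T,.1])); print(u,v); y0=max(0,v-90); cv2.imwrite("pics/after.png",cv2.resize(s["frame"][y0:y0+180,u-120:u+120],None,fx=3.2,fy=3.2,interpolation=cv2.INTER_CUBIC)[:,:,::-1]); print(y0)
```

```text
283.5452944095098 (np.float64(325.8207803934547), np.float64(141.21237767497064)) (np.float64(327.349657431482), np.float64(144.72070841097997)) (np.float64(326.3466494657126), np.float64(142.41909514369488)) 19.9917
325 141
51
```

View pics/after.png

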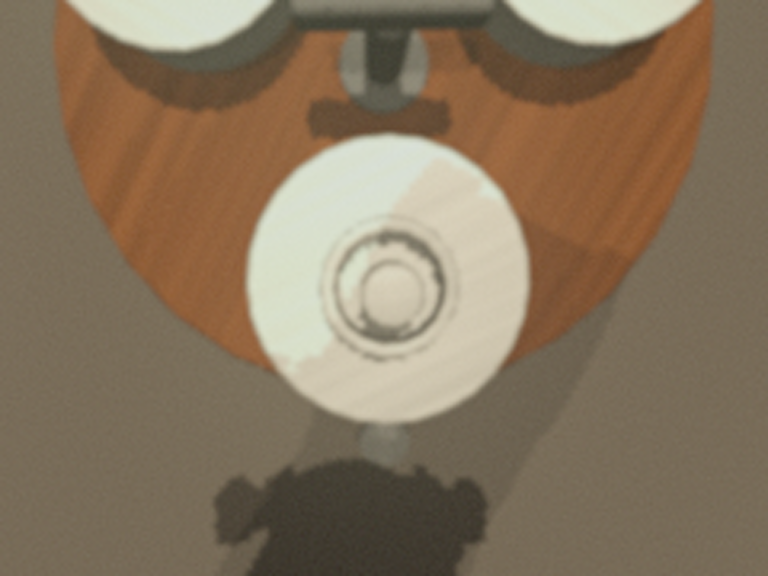

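The cover at (388,279) and knob at (393,290) in the crop are concentric, level and seated. The small offset matches the wrist camera's known bias. Now I'll grip the collar and lift only the cover.

Run:
```python
from h import *
T=np.array([.4912,.0223]); o=down(YAW-np.pi/2)
ctrl.command_gripper(.85)
ctrl.move_pose([*T,.22],o)
ctrl.line_to([*T,.15],max_speed=.1)
f0=ctrl.current_contact_force()
print("stop",ctrl.line_to([*T,.1045],max_speed=.05,stop_force=5),ctrl.current_eef_pos())
ctrl.command_gripper(0,40)
print("w",ctrl.current_gripper_width(),ctrl.current_grasp_force(),f0,ctrl.current_contact_force(),ctrl.current_time_s())
print("lift",ctrl.line_to([*T,.15],max_speed=.04)); ctrl.wait(.2)
print(ctrl.current_contact_force(),ctrl.current_gripper_width(),ctrl.current_time_s())
ctrl.line_to([*T,.235],max_speed=.08); ctrl.wait(.5)
print(ctrl.current_contact_force(),ctrl.current_grasp_force(),ctrl.current_eef_pos(),ctrl.current_time_s())
s=optics.snapshot("scene");u,v=map(int,proj(s,[*T,.15])); cv2.imwrite("pics/fin.png",cv2.resize(s["frame"][v-75:v+75,u-90:u+90],None,fx=4,fy=4,interpolation=cv2.INTER_CUBIC)[:,:,::-1])
```

```text
stop False [0.49143173 0.02226195 0.10484788]
w 0.544993993664429 41.304274164140224 [ 0.09677417 -0.02072792 -0.16900839] [-1.9319955   0.72227125  5.84471948] 23.0083
lift False
[-0.47949069  0.89866199 -2.39376719] 0.5459589447158059 24.5
[ 0.21893405  0.17937349 -1.64762136] 41.262175999581814 [0.49117955 0.0222969  0.23498286] 26.2167
```

View pics/fin.png

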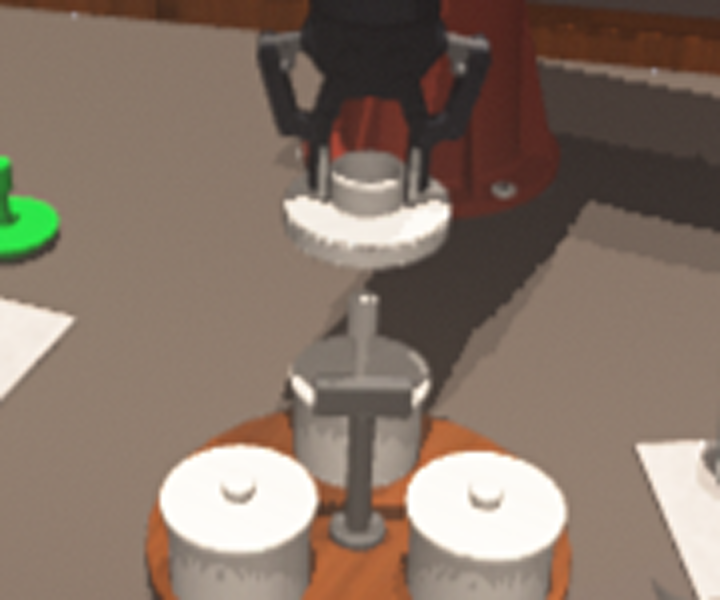

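The picture shows the cover held level at (367,225) and the inner lid left in the pot with its knob at (367,300). I'll do one close check of the seat before handing in.

Run:
```python
from h import *
T=np.array([.4912,.0223])
ctrl.line_to([*T,.245],max_speed=.08); ctrl.wait(.3)
s=optics.snapshot("scene");u,v=map(int,proj(s,[*T,.1]))
im=cv2.resize(s["frame"][v-45:v+30,u-40:u+40],None,fx=7,fy=7,interpolation=cv2.INTER_CUBIC)[:,:,::-1].copy()
for z in (.154,.126,.093,.088):
    a,b=proj(s,[*T,z]); cv2.circle(im,(int((a-u+40.5)*7),int((b-v+45.5)*7)),3,(0,0,255),-1)
cv2.imwrite("pics/seat2.png",im); print(ctrl.current_contact_force(),ctrl.current_eef_pos())
```

```text
[-0.21395319  0.46385795 -2.27830371] [0.49111357 0.02231154 0.24482565]
```

View pics/seat2.png

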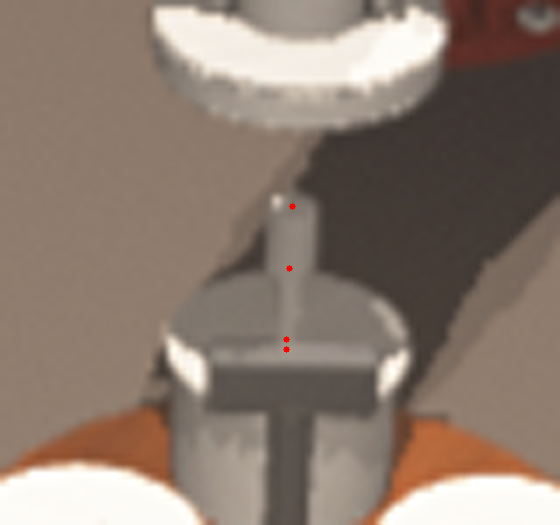

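The knob top and the knob/stem step at (292,205) and (289,268) fall on the predicted seated heights. The flange is level on the rim, so I'm handing in.

```bash
python3 -c "
from plant import ctrl
print(ctrl.job_done(),ctrl.current_time_s())"
```

```text
the job is handed in; nothing more can be done
the job is handed in; nothing more can be done
```

The job is handed in: the caddy is turned one click counter-clockwise, the inner lid is seated in the open pot, and the cover is held level about 14 cm above where it sat.

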